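# Flip the ratchet and back off the tube clamp

### The arm

A 6-joint arm with a two-finger parallel gripper is mounted at the origin on the work surface. World frame = base frame: x ahead of the robot, y to its left, z up, the work surface at z = 0. Lengths are in m, angles in rad, forces in N, time in s.
With the tool pointing down it reaches from about 0.25 to 0.8 m from the base axis. Payload 8.5 kg.
Tool frame: the origin (TCP) lies on the front face of the gripper's body, between the roots of the fingers; the fingertips stand 73 mm ahead of it and the grasp point (between the pads) lies 54 mm ahead of it; z points along the fingers, y is the direction in which the jaws open and shut (so a half turn about z gives the same grasp; the last joint's range is limited). The gripper opens to 85 mm and grips with 20 to 120 N. Pads are 22 mm wide; open, the fingers measure 114 mm over their backs; the gripper's body (76 mm by 85 mm) begins 54 mm behind the grasp point. The pads swing forward as they close: fully open they stand 13 mm farther back than shut.
Start: joints at [1.334, 0.238, -0.013, 1.319, 0, 1.571], TCP at [0.123, 0.51, 0.304] pointing down, gripper open.
Joint ranges: [-2.66, 2.66], [-1.03, 1.9], [-1.14, 1.46], [-1.82, 2.27], [-1.45, 1.34], [-3.14, 3.14]. Speed limits (rad/s): [2.22, 2.22, 2.79, 3.14, 3.14, 3.14].

### API

Orientations are given as a rotation vector (axis times angle).
In Python, from workcell import observe, get_image, close_job gives the robot as it stands.
- The arm moves only by the shell command python3 -m handwheel 'ROWS' [OPENING] [FORCE]. ROWS is JSON, a list of rows, each a list of 4 numbers: the shift along the tool's x, y, z in cm, then the turn about the tool's z in rad. In form: [[tx, ty, tz, turn], ...]. A call has 1 to 10 rows; each row is the pose to reach, as a shift and turn from the pose commanded when the call began, along the tool's axes at that moment; what a row does not reach only later rows make up. A row lasts 1/10 s, in which the tool goes at most 50 mm and 8.59 degrees, less where a joint would pass 70% of its speed; a pose out of reach is approached as far as the arm can. A call with a gripper value outside its range is refused whole. OPENING is the opening, from -1 (shut) to 1 (fully open), set as the call begins (- or left out, the last holds). The fingers move at their own pace and stop on an object; FORCE is the grip in N (left out, the last holds). Time passes only in rows, so rows that repeat a pose let the fingers close. It gives the time, the measured TCP pose, the force and the opening at its end, in the units of the state.
- observe(): the state, without advancing time (a new reading comes with each control period).
- get_image(name): name is "side" or "top" or "wrist"; returns a dict with "img" (384x512x3 uint8, red, green, blue), "range_z" (384x512 float32, m along the optical axis (not along the pixel's ray), 0 where there is no reading), "fx", "fy", "cx", "cy" (pixels), "camera_from_world" (4x4, takes a point from world to camera coordinates); the wrist camera has in their place "tool_from_camera" (4x4, takes a point from camera to tool coordinates, whose origin is the TCP and whose axes are the flange's). Camera axes: x right, y up, looking along -z (the intrinsics and any distortion apply to the point x, -y, -z); pixel columns grow to the right and rows downward; lengths in m; the calibration is good to about 2 mm. A picture is of the moment at which its call begins: read the wrist's pose just before it.
- close_job(): hands the job in, once; it reports no verdict.
The state is a dict: "time": time; "joints": joint angles; "joint_velocities": joint speeds; "effort": joint torques, N m; "eef_pos": TCP position; "tool_rot": TCP orientation; "ft_force": force on the tool from outside, world axes, zero at the start; "moment": the same for the moment, N m; "gripper_width": finger opening in m.
Only numpy, scipy, OpenCV 4.12 (cv2) and the standard library are available. Lean on these libraries where they do the work, as an engineer would, in place of code of your own. Each camera call takes 0.05 s, during which the arm holds its last target.

### The job

Free the tube in the hold-down clamp: the ratchet on the clamp screw is set to tighten, so first flip its small direction lever fully over to the loosening side, then swing the handle to and fro to back the screw off anticlockwise (seen from above) until you feel it come up against its springy stop with the strap fully raised. Ease off as soon as you feel the stop rather than straining it, leave the lever on the loosening side and the tube lying in its vee block, and do not disturb the spanner, the oil bottle or the offcut.

Things in the scene. Friction and masses are not known exactly. Their poses are not given: they have to be found in the camera images.
- clamp: Hold-down clamp bolted to the bench: green base plate 230 x 150 x 12 mm with, along its +x, a heel post (x -66 mm), the vertical screw (x 0) and a vee block (x +75 mm) holding the tube along y. Origin on the screw axis at bench height; its -x side, over which the handle hangs, faces the robot. Two 10 mm pins, 114 mm high, stand 72 mm from the axis, 47 deg either side of -x and stop the handle.
- screw_top (a point): Hex end of the clamp screw, in the middle of the ratchet head's top, 121 mm above the bench; it turns with the screw (anticlockwise loosens). The ratchet stays on the screw. Its head is a steel disc 76 mm across, from 92 to 118 mm above the bench.
- ratchet (a joint): Swing of the ratchet about the screw axis, rad, positive anticlockwise from above, 0 with the handle along the clamp's -x; hard stops at -0.6 and +0.6, so two to four loosening strokes are needed. Swinging free takes 2 to 3 N at the grip (clicks every 0.35 rad), driving the screw about 9 N while it moves (3 to 5 N when you pause). A reversal loses up to 0.4 rad of swing before the screw turns.
- grip (a point): Middle of the handle's black grip, on its axis, 134 mm from the screw axis, 105 mm above the bench. A level round bar 26 mm thick from 90 to 178 mm from the screw axis (29 mm collars at its ends); the steel shank nearer the head is 17 mm. Site x axis points along the handle to the head, z up. Under the grip are only the base plate and, within 85 mm of the axis, the strap's heel (78 mm high).
- lever (a joint): Direction lever on the ratchet head, rad, vertical pivot, positive anticlockwise from above. Two detented sides: -0.45 (as found) tightens: only a clockwise swing turns the screw; +0.45 loosens: only an anticlockwise swing turns it. Half-way it is locked both ways. 2 to 4 N sideways at the tab takes it past the middle, whence it snaps over (to 0.35 or more). Over 5 N there swings the handle.
- lever_tip (a point): Centre of the lever's upright thumb tab (dark steel, 12 mm long, 9 mm thick, 20 mm high, 120 to 140 mm above the bench). Pivot: on the head, 21 mm from the screw axis on the side away from the handle; the lever points away from the handle, tab 34 mm from the pivot. Looking from handle to head, the tab is to the right at -0.45, to the left at +0.45. Site x: from pivot to tab; z up.
- strap_tip (a point): Top of the free end of the steel strap (185 x 34 x 12 mm, hinged at the heel post) that holds the tube down. Loosening raises it 10 mm per rad of screw: 78 to 82 mm above the bench at the start, 95 mm where the screw meets its springy stop, 1.3 to 1.7 rad of turning away. There the force at the grip climbs from 9 N by some 6 N per 0.1 rad of further swing; 99 mm (over 30 N) counts as strained.
- tube: Loose aluminium tube, 40 mm diameter, 190 mm long, lying in the vee block under the strap, along the clamp's y; origin at its centre, its y axis along the tube. To be left there.
- spanner: Loose open-ended steel spanner, 200 mm long, lying flat with its handle to its own -x; bystander.
- oil: Loose white plastic oil bottle with black cap, 60 mm diameter, 150 mm tall, standing; origin at the centre of its underside; bystander.
- offcut: Loose short steel tube offcut, 40 mm diameter, 50 mm tall, standing on end; origin at the centre of its underside; bystander.
There are look-alikes about, which are no part of the job. There is more than one size of the tube; the job needs the middle-sized.

How it is judged:
By the outcome, as a careful person would: the job done as asked, in the order asked, and still so for the second after the job is handed in, with the robot touching nothing.
It also fails if it takes over 67 s, if anything falls off the work surface, if the arm or the gripper's body presses on something with over 40 N, if the wrist force passes 120 N, or if a joint passes its speed limit or range.

## Working session

There is one attempt and no reset: what is moved stays moved. The work goes in short steps, Python scripts to look and compute and a shell command to move; the robot and the scene stay as the last step left them, time stands still between calls to the robot, and variables do not carry over. Pictures are saved under pics/ and viewed, and the job is handed in when it is done.

```bash
ls; mkdir -p pics; python3 - <<'E'
from workcell import observe,get_image
import cv2
s=observe();print(s)
for n in("top","side","wrist"):
    d=get_image(n);cv2.imwrite(f"pics/{n}0.png",d["img"][:,:,::-1]);print(n,d["fx"],d["cx"],d["cy"],[ (k,v) for k,v in d.items() if k not in("img","range_z")][-1])
E
```

```text
pics
{'time': 0.0, 'joints': array([ 1.33400396e+00,  2.38774866e-01, -1.42388511e-02,  1.31921022e+00,
       -2.12152439e-05,  1.57082437e+00]), 'joint_velocities': array([-8.30849224e-04,  8.31116866e-04,  2.38168731e-03,  1.16130371e-03,
       -1.67372051e-03, -4.36195760e-06]), 'effort': array([-2.25173717e-03, -5.38774145e+01,  3.46440625e+01,  1.81734539e-02,
       -1.23673003e-04, -5.13062318e-06]), 'eef_pos': array([0.12308983, 0.51004851, 0.30328666]), 'tool_rot': array([-3.71110398e-01, -3.11944698e+00,  2.23062725e-03]), 'ft_force': array([ 0.08821343, -0.12184734,  0.33825108]), 'moment': array([ 0.03219494, -0.00805431, -0.03839997]), 'gripper_width': 0.08539850966843092}
top 364.6414757031797 259.1825117288276 192.34311071510524 ('camera_from_world', array([[ 2.93723541e-02, -9.99568539e-01, -2.84322089e-05,
        -6.53166017e-03],
       [ 9.91899508e-01,  2.91434826e-02,  1.23636655e-01,
        -5.33353320e-01],
       [-1.23582482e-01, -3.65970151e-03,  9.92327555e-01,
        -9.55311269e-01],
       [ 0.00000000e+00,  0.00000000e+00,  0.00000000e+00,
         1.00000000e+00]]))
side 403.02828995390325 250.44303753807804 187.3436232340908 ('camera_from_world', array([[ 0.94820696, -0.31761691, -0.00480253, -0.49009975],
       [ 0.22588116,  0.66355682,  0.71321109, -0.18985265],
       [-0.22334115, -0.67735652,  0.70093287, -0.95362595],
       [ 0.        ,  0.        ,  0.        ,  1.        ]]))
wrist 341.4442360591181 256.50813020734194 192.85262339674296 ('tool_from_camera', array([[ 1.48198446e-04,  9.53200490e-01,  3.02338888e-01,
         7.86642998e-02],
       [ 9.99999889e-01, -5.78110028e-06, -4.71946838e-04,
        -6.57747848e-04],
       [-4.48112106e-04,  3.02338924e-01, -9.53200385e-01,
        -6.96093570e-02],
       [ 0.00000000e+00,  0.00000000e+00,  0.00000000e+00,
         1.00000000e+00]]))
```

View pics/top0.png

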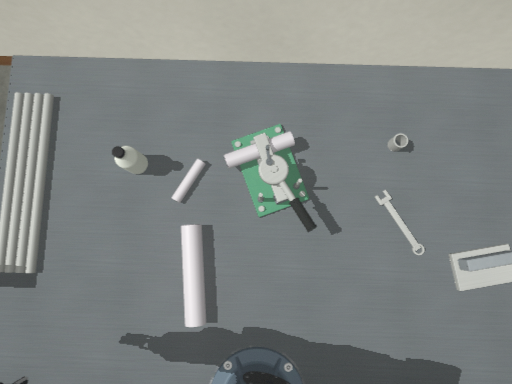

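View pics/side0.png

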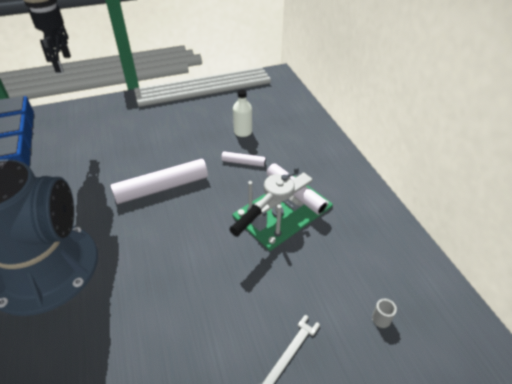

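The top view shows one clamp: screw head at (273,169), black grip at (303,214), green plate, and the tube through the vee at (259,150). The other tubes, a short one at (189,180) and a long one at (193,275), are the look-alikes. The tube already in the clamp is the middle size. Oil bottle (130,158), offcut (398,143) and spanner (403,222) are well clear.

```bash
cat > h.py <<'E'
import numpy as np,cv2
from workcell import observe,get_image
from scipy.spatial.transform import Rotation as R
def pt(d,u,v,z):
    # ray to plane z
    C=d["camera_from_world"];r=np.array([(u-d["cx"])/d["fx"],-(v-d["cy"])/d["fy"],-1])
    o=-C[:3,:3].T@C[:3,3];w=C[:3,:3].T@r
    return o+w*(z-o[2])/w[2]
def proj(d,p):
    c=d["camera_from_world"]@np.append(p,1);return (d["cx"]+d["fx"]*c[0]/-c[2],d["cy"]-d["fy"]*c[1]/-c[2])
def crop(d,x0,y0,x1,y1,s,name):
    cv2.imwrite("pics/"+name,cv2.resize(d["img"][y0:y1,x0:x1,::-1],None,fx=s,fy=s,interpolation=cv2.INTER_CUBIC))
E
python3 - <<'E'
from h import *
d=get_image("top")
crop(d,220,115,330,240,4.8,"top1.png")
s=get_image("side");crop(s,215,145,345,260,5,"side1.png")
hsv=cv2.cvtColor(d["img"],cv2.COLOR_RGB2HSV)
g=cv2.inRange(hsv,(50,100,40),(85,255,255));c=max(cv2.findContours(g,0,2)[0],key=cv2.contourArea)
b=cv2.boxPoints(cv2.minAreaRect(c));P=np.array([pt(d,*q,.012) for q in b]);print(b,P,P.mean(0))
for q in b:print(q)
E
```

```text
[[261.60004 207.80003]
 [280.50006 201.50005]
 [282.60004 207.80003]
 [263.7     214.10002]] [[ 0.49325302  0.00129779  0.012     ]
 [ 0.51221038 -0.05035166  0.012     ]
 [ 0.49495185 -0.05651938  0.012     ]
 [ 0.47607185 -0.00496713  0.012     ]] [ 0.49412178 -0.0276351   0.012     ]
[261.60004 207.80003]
[280.50006 201.50005]
[282.60004 207.80003]
[263.7     214.10002]
```

View pics/top1.png

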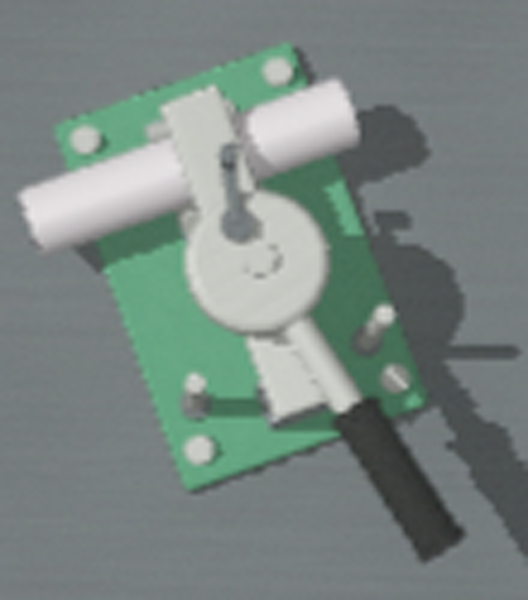

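View pics/side1.png

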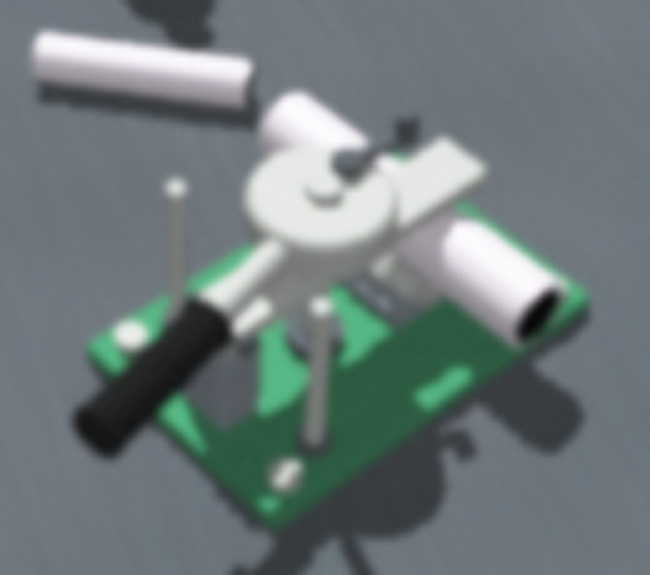

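```bash
python3 - <<'E'
from h import *
d=get_image("top")
f=lambda x,y,z:pt(d,220+x/4.8,115+y/4.8,z)
S=f(258,260,.118);H=f(265,260,.121);T=f(229,153,.14);Pv=f(240,222,.12);G=f(400,478,.105);Gs=f(295,330,.105)
T0=f(229,185,.125)
for n,p in zip(("disc","hex","tab","pivot","grip"),(S,H,T,Pv,G)):print(n,p.round(4))
print(np.linalg.norm((G-S)[:2]))
p1=f(195,381,.114);p2=f(384,314,.114);print("pins",p1,p2,np.linalg.norm((p1-S)[:2]),np.linalg.norm((p2-S)[:2]))
a=lambda v:np.degrees(np.arctan2(v[1],v[0]))
print("pin ang",a(p1-S),a(p2-S),"grip",a(G-S),"lever",a(T-Pv), a(Pv-S))
s=get_image("side")
for p in(S,H,T,G):
  q=proj(s,p);print((np.array(q)-[215,145])*5)
E
```

```text
disc [ 0.5821 -0.0258  0.118 ]
hex [ 0.5816 -0.0293  0.121 ]
tab [ 0.633  -0.0089  0.14  ]
pivot [ 0.6015 -0.0159  0.12  ]
grip [ 0.4717 -0.1028  0.105 ]
0.13453286977875104
pins [0.51825821 0.00510471 0.114     ] [ 0.55623351 -0.09216696  0.114     ] 0.07090805841444499 0.07121440895676841
pin ang 154.1555767298895 -111.27573361283697 grip -145.09438729158387 lever 12.57249820248795 27.062200575043477
[319.53767149 193.96901896]
[321.56874541 194.50739006]
[405.47387836 115.9441377 ]
[153.79046058 380.30754818]
```

```bash
cat >> h.py <<'E'
SC=np.array([.582,-.0272])   # screw axis
X0=np.radians(21.4)          # clamp x yaw
def to(x,y,z,yaw):
    """row to reach a TCP pose (tool down, tool x at yaw) from the present measured pose"""
    s=observe();M=R.from_rotvec(s["tool_rot"]).as_matrix()
    t=M.T@(np.array([x,y,z])-s["eef_pos"])*100
    y0=np.arctan2(M[1,0],M[0,0]);dt=-((yaw-y0+np.pi)%(2*np.pi)-np.pi)
    print("row",t.round(2),round(dt,3),"yaw now",round(y0,3))
E
python3 - <<'E'
from h import *
to(.655,-.041,.30,np.radians(125))
E
```

```text
row [-64.63 -41.12   0.39] 0.723 yaw now 2.905
```

```bash
python3 -m handwheel '[[-64.6,-41.1,0.4,0.72],[-64.6,-41.1,0.4,0.72],[-64.6,-41.1,0.4,0.72],[-64.6,-41.1,0.4,0.72],[-64.6,-41.1,0.4,0.72],[-64.6,-41.1,0.4,0.72],[-64.6,-41.1,0.4,0.72],[-64.6,-41.1,0.4,0.72],[-64.6,-41.1,0.4,0.72],[-64.6,-41.1,0.4,0.72]]' -1; python3 - <<'E'
from h import *
to(.655,-.041,.25,np.radians(125))
E
```

```text
time: 1.35
eef_pos: [0.4714, 0.1486, 0.3015]
tool_rot: [1.446, 2.788, 0.001]
ft_force: [-0.5, 1.5, 1.0]
gripper_width: 0.0001
row [-26.07   4.08   5.16] 0.003 yaw now 2.185
```

```bash
python3 -m handwheel '[[-5,0.8,0.5,0],[-10,1.6,1,0],[-15,2.4,2,0],[-20,3.2,3,0],[-24,3.8,4.5,0],[-26,4.1,5.2,0],[-26,4.1,5.2,0],[-26,4.1,5.2,0]]'; python3 - <<'E'
from h import *
to(.655,-.041,.20,np.radians(125))
d=get_image("wrist");cv2.imwrite("pics/w1.png",d["img"][:,:,::-1])
E
```

```text
time: 2.15
eef_pos: [0.6531, -0.0383, 0.249]
tool_rot: [-1.446, -2.787, 0.001]
ft_force: [-0.5, 0.3, 0.5]
gripper_width: -0.0002
row [-0.33 -0.    4.9 ] 0.003 yaw now 2.184
```

View pics/w1.png

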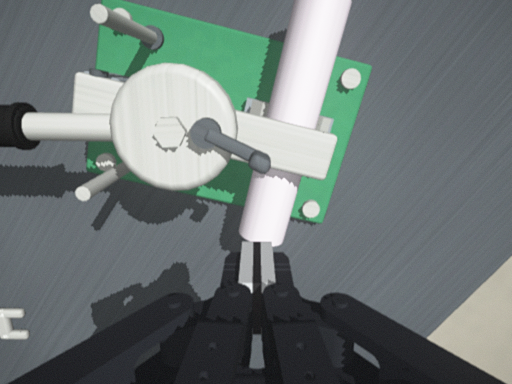

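```bash
cat >> h.py <<'E'
def wcam(s,d):
    M=np.eye(4);M[:3,:3]=R.from_rotvec(s["tool_rot"]).as_matrix();M[:3,3]=s["eef_pos"]
    d["camera_from_world"]=np.linalg.inv(M@d["tool_from_camera"]);return d
E
python3 - <<'E'
from h import *
s=observe();d=wcam(s,get_image("wrist"))
for n,u,v,z in(("tab",262,161,.14),("hex",171,132,.121),("disc",174,126,.118),("pivot",206,132,.125),("collar",15,123,.105)):print(n,pt(d,u,v,z).round(4))
for p in ((.655,-.041,.127),):print(proj(d,p))
print(s["eef_pos"])
crop(d,80,50,380,300,2.6,"w1c.png")
E
```

```text
tab [ 0.6319 -0.0048  0.14  ]
hex [ 0.5817 -0.0244  0.121 ]
disc [ 0.581  -0.0211  0.118 ]
pivot [ 0.5984 -0.012   0.125 ]
collar [ 0.498  -0.0793  0.105 ]
(np.float64(258.09124566458416), np.float64(225.61578179687183))
[ 0.65300498 -0.03769118  0.24959895]
```

View pics/w1c.png

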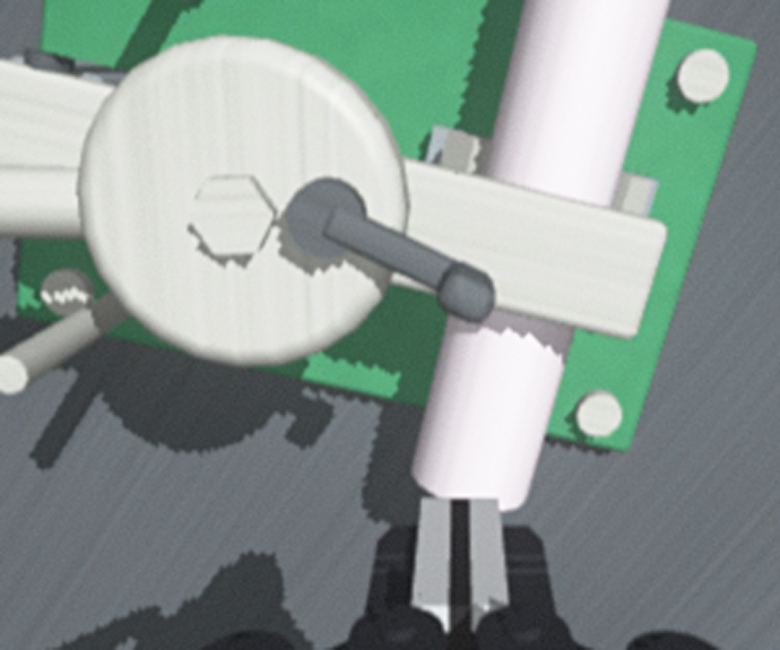

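```bash
python3 - <<'E'
from h import *
d=get_image("wrist");T=d["tool_from_camera"]
for (u,v) in((248,243),(268,243),(248,255),(248,270),(248,285),(235,262),(283,262),(258,180)):
    z=d["range_z"][v,u];c=np.array([(u-d["cx"])/d["fx"]*z,-(v-d["cy"])/d["fy"]*z,-z,1]);print(u,v,(T@c)[:3].round(4))
E
```

```text
248 243 [ 0.0116 -0.0049  0.0668]
268 243 [0.0114 0.0039 0.0673]
248 255 [ 0.0115 -0.0047  0.0559]
248 270 [ 0.0113 -0.0044  0.0444]
248 285 [ 0.0107 -0.0042  0.0352]
235 262 [ 0.0078 -0.0101  0.0567]
283 262 [0.0078 0.0098 0.0568]
258 180 [ 6.200e-03 -1.000e-04  1.904e-01]
```

```bash
python3 -m handwheel '[[0,0,2,0],[0,0,4,0],[0,0.1,5.1,0],[0,0.1,5.1,0],[0.7,0.1,5.1,0],[1.4,0.1,5.1,0],[1.4,0.1,5.1,0]]'; python3 -m handwheel '[[0.2,0,0,0],[0.4,0,0,0],[0.4,0,0,0]]'; python3 -m handwheel '[[0.2,0,0,0],[0.4,0,0,0],[0.4,0,0,0]]'
```

```text
time: 3.0
eef_pos: [0.646, -0.0255, 0.1994]
tool_rot: [1.445, 2.789, 0.001]
ft_force: [-0.2, 0.5, 0.0]
gripper_width: 0.0001
time: 3.3
eef_pos: [0.644, -0.023, 0.1985]
tool_rot: [1.446, 2.789, 0.0]
ft_force: [0.6, -0.4, -0.3]
gripper_width: -0.0001
time: 3.6
eef_pos: [0.6416, -0.0198, 0.1983]
tool_rot: [-1.446, -2.789, 0.0]
ft_force: [0.2, -0.3, -0.6]
gripper_width: 0.0004
```

```bash
for i in 1; do python3 -m handwheel '[[0.15,0,0,0],[0.3,0,0,0],[0.3,0,0,0]]'; python3 -m handwheel '[[0.15,0,0,0],[0.3,0,0,0],[0.3,0,0,0]]';  python3 -m handwheel '[[0.15,0,0,0],[0.3,0,0,0],[0.3,0,0,0]]'; done; python3 - <<'E'
from h import *
d=get_image("wrist");crop(d,80,50,380,300,2.6,"w2c.png")
E
```

```text
time: 3.9
eef_pos: [0.64, -0.0173, 0.1984]
tool_rot: [1.446, 2.789, -0.0]
ft_force: [1.7, -0.3, 0.7]
gripper_width: 0.0001
time: 4.2
eef_pos: [0.6381, -0.0148, 0.1983]
tool_rot: [-1.446, -2.789, 0.0]
ft_force: [0.5, -1.2, 0.4]
gripper_width: 0.0002
time: 4.5
eef_pos: [0.6364, -0.0123, 0.1983]
tool_rot: [-1.446, -2.789, 0.0]
ft_force: [1.7, -0.4, 0.9]
gripper_width: 0.0005
```

View pics/w2c.png

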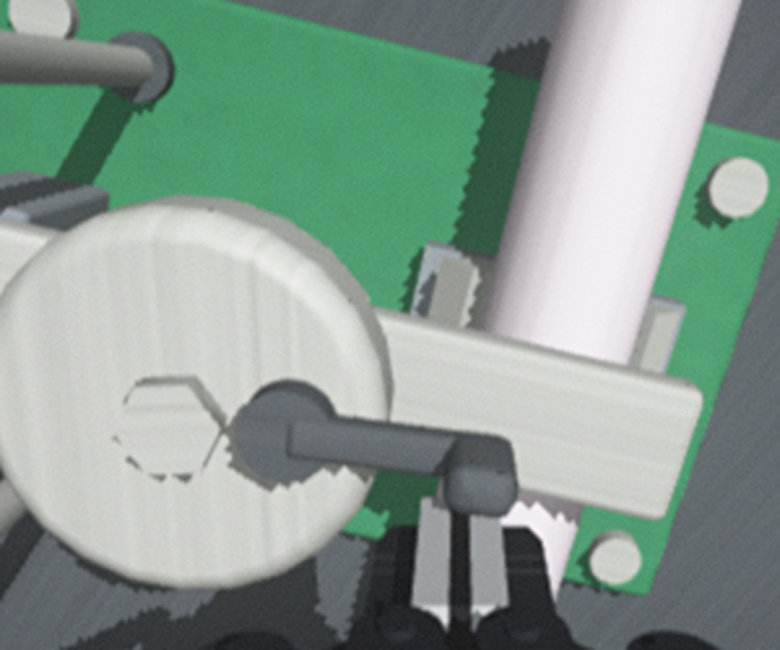

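The fingertips are pushing the tab at crop px (480,480). The lever has turned about half-way and the force is low. I'll carry on in small steps.

```bash
python3 -m handwheel '[[0.15,0,0,0],[0.3,0,0,0],[0.3,0,0,0]]'; python3 -m handwheel '[[0.15,0,0,0],[0.3,0,0,0],[0.3,0,0,0]]';  python3 -m handwheel '[[0.15,0,0,0],[0.3,0,0,0],[0.3,0,0,0]]';  python3 - <<'E'
from h import *
d=get_image("wrist");crop(d,80,50,380,300,2.6,"w3c.png")
E
```

```text
time: 4.85
eef_pos: [0.6346, -0.0099, 0.1983]
tool_rot: [-1.446, -2.789, 0.0]
ft_force: [0.8, -0.7, 0.1]
gripper_width: 0.0002
time: 5.15
eef_pos: [0.6327, -0.0074, 0.1982]
tool_rot: [-1.446, -2.788, 0.0]
ft_force: [-0.5, -0.1, -0.2]
gripper_width: 0.0002
time: 5.45
eef_pos: [0.6312, -0.005, 0.1983]
tool_rot: [-1.446, -2.789, 0.0]
ft_force: [-0.9, 0.1, -0.4]
gripper_width: 0.0002
```

View pics/w3c.png

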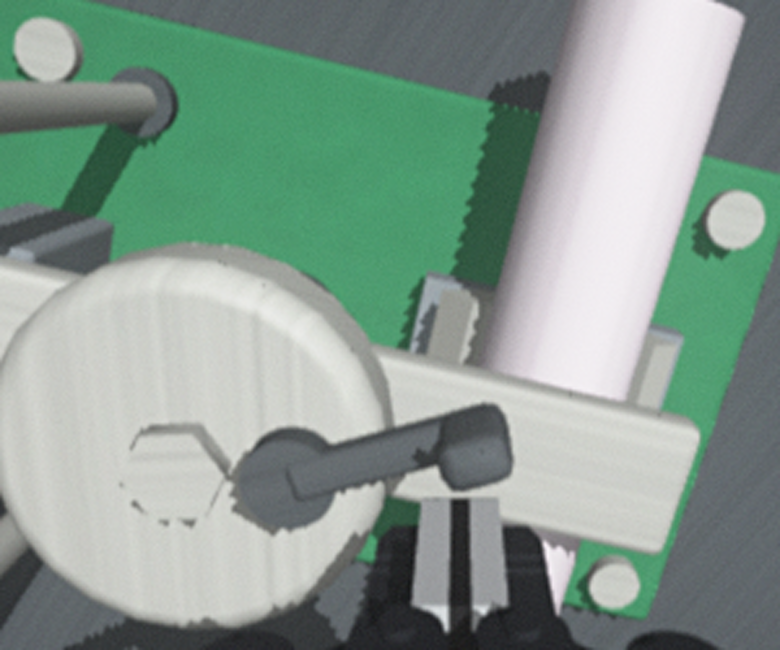

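```bash
cat >> h.py <<'E'
def lev(tab,tz=.14,name="top"):
    pass
E
python3 - <<'E'
from h import *
s=observe();d=wcam(s,get_image("wrist"))
f=lambda x,y,z:pt(d,80+x/2.6,50+y/2.6,z)
t=f(474,455,.14);p=f(288,472,.124);h=f(173,473,.121)
print(t,p,h);a=lambda v:np.arctan2(v[1],v[0])
print("lever",a(t-p),"head",a(p-h), "handle as found",np.radians(34.9))
t=get_image("top");crop(t,220,115,330,240,4.8,"top2.png")
E
```

```text
[0.61848124 0.01500861 0.14      ] [ 0.59769532 -0.01193476  0.124     ] [ 0.58112372 -0.02551068  0.121     ]
lever 0.913697309568131 head 0.6863557099420945 handle as found 0.609119908946021
```

View pics/top2.png

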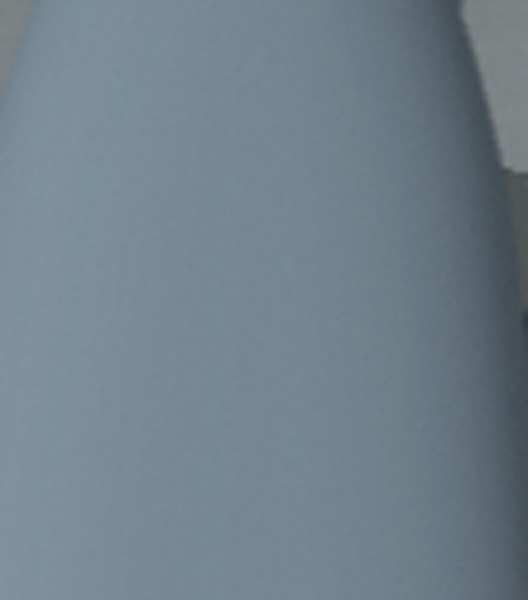

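```bash
python3 -m handwheel '[[0.15,0,0,0],[0.3,0,0,0],[0.3,0,0,0]]'; python3 -m handwheel '[[0.1,0,0,0],[0.2,0,0,0],[0.2,0,0,0]]';   python3 - <<'E'
from h import *
d=get_image("wrist");crop(d,80,50,380,300,2.6,"w4c.png")
E
```

```text
time: 5.9
eef_pos: [0.6295, -0.0026, 0.1983]
tool_rot: [-1.446, -2.789, 0.0]
ft_force: [1.0, 0.3, 0.2]
gripper_width: -0.0001
time: 6.2
eef_pos: [0.6284, -0.001, 0.1983]
tool_rot: [-1.446, -2.789, 0.0]
ft_force: [-0.1, 0.5, -0.3]
gripper_width: 0.0003
```

View pics/w4c.png

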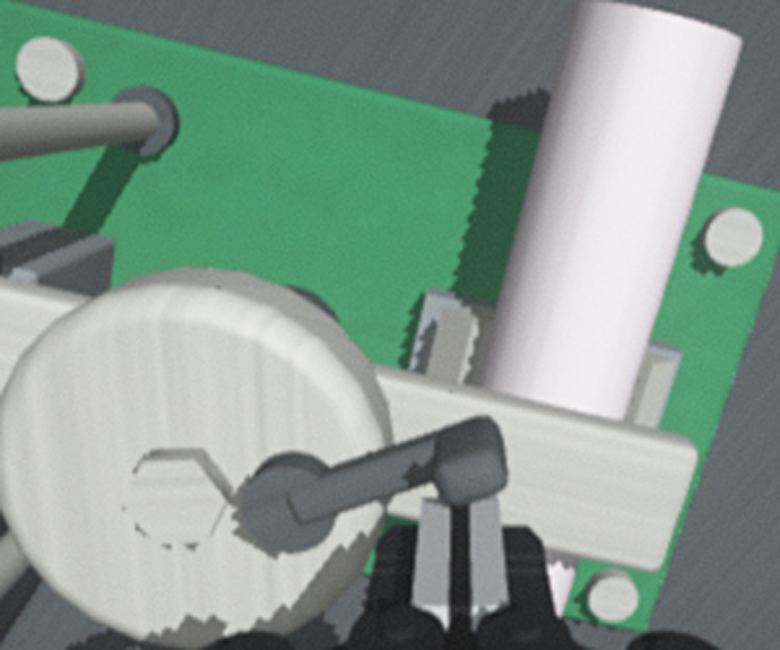

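```bash
python3 -m handwheel '[[0.1,0,0,0],[0.2,0,0,0],[0.2,0,0,0]]'; python3 -m handwheel '[[0.1,0,0,0],[0.2,0,0,0],[0.2,0,0,0]]';   python3 - <<'E'
from h import *
s=observe();d=wcam(s,get_image("wrist"));crop(d,80,50,380,300,2.6,"w5c.png")
E
```

```text
time: 6.55
eef_pos: [0.6272, 0.0006, 0.1983]
tool_rot: [1.446, 2.789, -0.0]
ft_force: [-0.5, 0.4, -0.6]
gripper_width: 0.0
time: 6.85
eef_pos: [0.6262, 0.002, 0.1984]
tool_rot: [1.446, 2.788, -0.001]
ft_force: [0.3, -1.6, -0.5]
gripper_width: 0.0001
```

View pics/w5c.png

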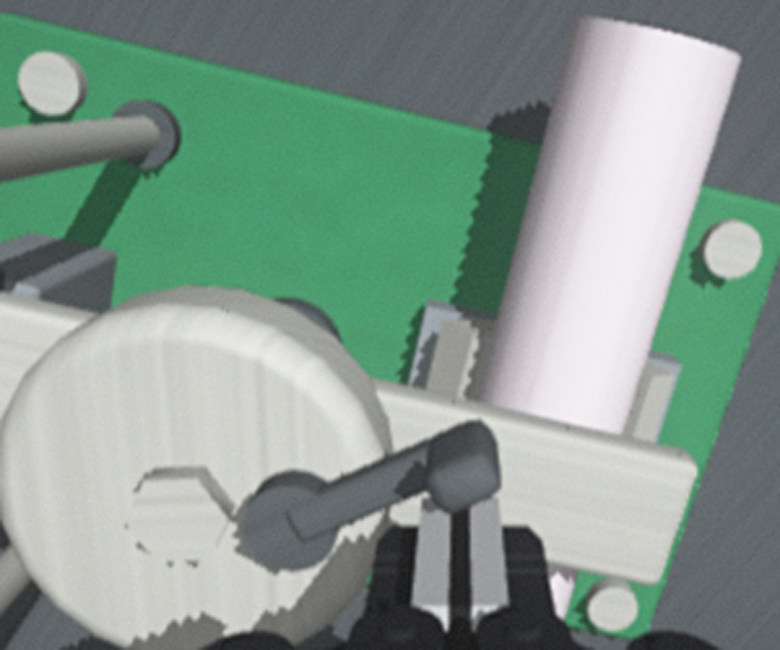

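```bash
python3 -m handwheel '[[-1.5,0,0,0],[-3,0,0,0],[-4.5,0,0,0],[-6.5,0,-2,0],[-8,0,-5,0],[-8,0,-8,0],[-8,0,-9,0],[-8,0,-9,0],[-8,0,-9,0]]';   python3 - <<'E'
from h import *
s=observe();d=wcam(s,get_image("wrist"));cv2.imwrite("pics/w6.png",cv2.resize(d["img"][:,:,::-1],None,fx=1.5,fy=1.5,interpolation=cv2.INTER_CUBIC))
E
```

```text
time: 7.8
eef_pos: [0.6721, -0.0635, 0.2871]
tool_rot: [-1.446, -2.788, 0.001]
ft_force: [-0.2, -0.3, 0.2]
gripper_width: 0.0001
```

View pics/w6.png

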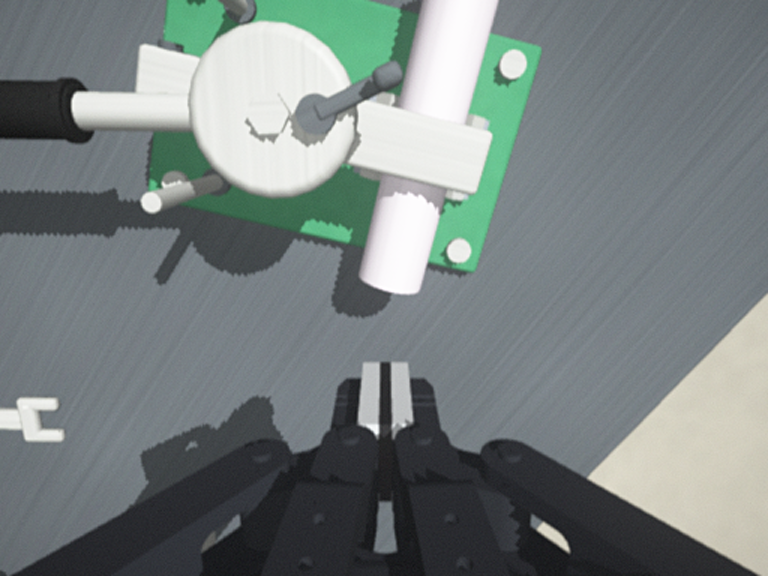

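The lever tab is now at (385,73), to the left of the handle-to-head line, so it has flipped. Next is the grip.

```bash
python3 - <<'E'
from h import *
s=observe();d=wcam(s,get_image("wrist"))
f=lambda x,y,z:pt(d,x/1.5,y/1.5,z)
a=lambda v:np.degrees(np.arctan2(v[1],v[0]))
t=f(387,72,.14);p=f(314,113,.124);h=f(268,115,.121);c=f(272,104,.118);g1=f(20,109,.105);g2=f(175,111,.105)
print(t,p,h,c,g1,g2);print("lever",a(t-p),"handle",a(g2-g1),a(c-g1),"radius of g1",np.linalg.norm((g1-c)[:2]))
u=(c-g1)[:2];u/=np.linalg.norm(u);G=c[:2]-.134*u;print("grip",G)
th=np.arctan2(u[1],u[0])
to(*G,.27,th+np.pi); to(*(G-np.array([0.02,0.0])),.27,th+np.pi)
E
```

```text
[0.61455688 0.01693991 0.14      ] [ 0.59747918 -0.01313379  0.124     ] [ 0.58118145 -0.02553682  0.121     ] [ 0.57966695 -0.02093761  0.118     ] [ 0.48267408 -0.09132449  0.105     ] [ 0.54191252 -0.05063499  0.105     ]
lever 60.409422199669145 handle 34.48426432352093 35.96806597824646 radius of g1 0.11984126833623872
grip [ 0.47121479 -0.0996404 ]
row [  8.57 -18.49   1.71] -1.584 yaw now 2.185
row [  9.73 -20.13   1.72] -1.584 yaw now 2.185
```

```bash
python3 -m handwheel '[[1,-2,0,-0.15],[2,-4,0,-0.3],[3,-6,0.3,-0.45],[4,-8,0.6,-0.6],[5,-10,1,-0.75],[6,-12,1,-0.9],[7,-14,1.2,-1.05],[7.6,-16,1.4,-1.2],[8.2,-18,1.6,-1.35],[8.6,-18.5,1.7,-1.5]]' 0.25;  python3 - <<'E'
from h import *
to(.4713,-.1018,.27,np.radians(214.7))
E
```

```text
time: 8.9
eef_pos: [0.4691, -0.0996, 0.2703]
tool_rot: [0.851, -3.022, -0.001]
ft_force: [0.2, 0.7, 0.2]
gripper_width: 0.0535
row [-0.07 -0.3   0.03] -0.057 yaw now -2.593
```

```bash
python3 -m handwheel '[[-0.1,-0.3,0,-0.06],[-0.1,-0.3,2,-0.06],[-0.1,-0.3,4,-0.06],[-0.1,-0.3,4,-0.06]]';  python3 - <<'E'
from h import *
to(.4713,-.1018,.157,np.radians(214.7))
s=observe();d=wcam(s,get_image("wrist"));cv2.imwrite("pics/w7.png",cv2.resize(d["img"][:,:,::-1],None,fx=1.5,fy=1.5,interpolation=cv2.INTER_CUBIC))
E
```

```text
time: 9.3
eef_pos: [0.4721, -0.101, 0.2285]
tool_rot: [0.932, -2.995, -0.004]
ft_force: [-0.3, 0.2, 0.4]
gripper_width: 0.0533
row [ 0.08 -0.04  7.15] -0.002 yaw now -2.538
```

View pics/w7.png

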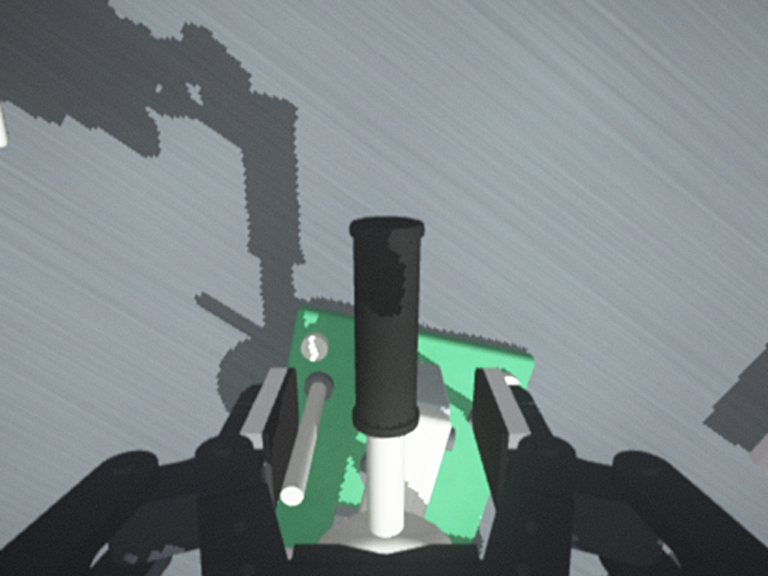

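```bash
python3 -m handwheel '[[0,0,3,0],[0,0,5,0],[0,0,6.5,0],[0.1,0,7.1,0],[0.1,0,7.1,0]]'; python3 -m handwheel '[[0,0,0,0],[0,0,0,0],[0,0,0,0]]' -0.22 20; python3 - <<'E'
from h import *
to(.4713,-.1018,.157,np.radians(214.7))
s=observe();d=wcam(s,get_image("wrist"));cv2.imwrite("pics/w8.png",d["img"][:,:,::-1]);print(s["ft_force"])
E
```

```text
time: 9.85
eef_pos: [0.4729, -0.1021, 0.1603]
tool_rot: [0.933, -2.999, -0.001]
ft_force: [-0.2, -0.3, 0.3]
gripper_width: 0.0536
time: 10.15
eef_pos: [0.4735, -0.1022, 0.1611]
tool_rot: [-0.933, 2.999, -0.001]
ft_force: [-0.5, 0.4, 0.7]
gripper_width: 0.0332
row [0.16 0.16 0.41] -0.002 yaw now -2.538
[-0.50704684  0.36610986  0.65855762]
```

View pics/w8.png

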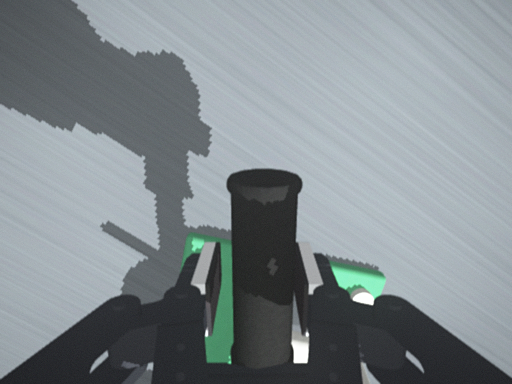

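```bash
python3 -m handwheel '[[0,0.67,0,0.05],[-0.07,1.34,0,0.1],[-0.27,2.66,0,0.2],[-0.6,3.96,0,0.3],[-1.06,5.22,0,0.4],[-1.64,6.42,0,0.5],[-2.34,7.57,0,0.6],[-3.15,8.63,0,0.7],[-3.87,9.42,0,0.78],[-3.87,9.42,0,0.78]]';  python3 - <<'E'
from h import *
s=observe();d=wcam(s,get_image("wrist"));cv2.imwrite("pics/w9.png",d["img"][:,:,::-1]);
t=get_image("side");crop(t,215,145,345,260,5,"side2.png");print(observe()["ft_force"])
E
```

```text
time: 11.2
eef_pos: [0.4517, -0.0018, 0.1606]
tool_rot: [0.277, 3.129, 0.0]
ft_force: [0.7, -0.1, -0.5]
gripper_width: 0.033
[ 0.0518486  -1.11248251  0.33949681]
```

View pics/w9.png

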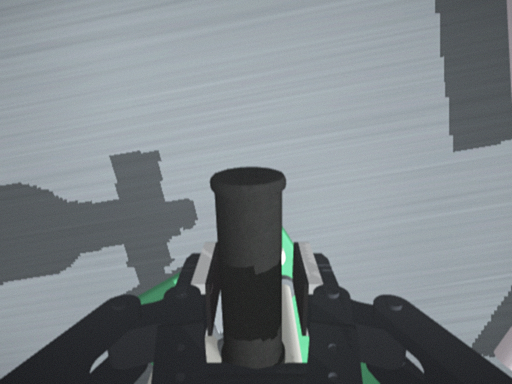

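View pics/side2.png

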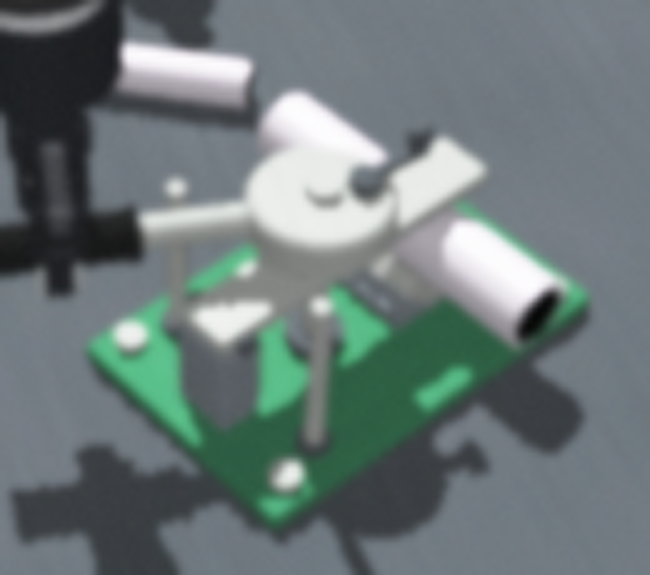

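```bash
python3 -m handwheel '[[0,-0.8,0,-0.06],[-0.1,-1.6,0,-0.12],[-0.27,-2.66,0,-0.2],[-0.52,-3.7,0,-0.28],[-0.85,-4.72,0,-0.36],[-1.28,-5.72,0,-0.44],[-1.77,-6.66,0,-0.52],[-2.34,-7.57,0,-0.6]]'; python3 -m handwheel '[[-0.04,-1.07,0,-0.08],[-0.17,-2.13,0,-0.16],[-0.38,-3.18,0,-0.24],[-0.68,-4.21,0,-0.32],[-1.06,-5.22,0,-0.4],[-1.5,-6.16,0,-0.48],[-1.64,-6.42,0,-0.5]]'; python3 - <<'E'
from h import *
s=observe();d=wcam(s,get_image("wrist"));cv2.imwrite("pics/w10.png",d["img"][:,:,::-1]);
t=get_image("side");crop(t,215,145,345,260,5,"side3.png");print(observe()["ft_force"])
E
```

```text
time: 12.1
eef_pos: [0.4616, -0.0807, 0.1605]
tool_rot: [-0.668, 3.068, 0.006]
ft_force: [0.2, 10.2, 0.5]
gripper_width: 0.0336
time: 12.8
eef_pos: [0.502, -0.1328, 0.16]
tool_rot: [1.406, -2.809, -0.006]
ft_force: [-4.0, 9.2, 4.0]
gripper_width: 0.0332
[-2.34977914  4.5652884   0.66034324]
```

View pics/side3.png

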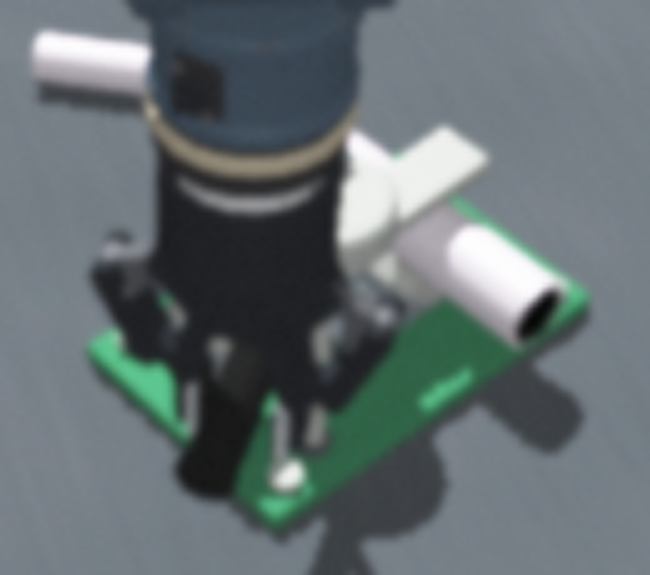

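View pics/w10.png

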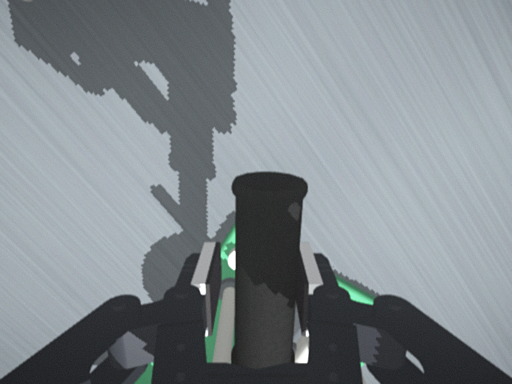

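```bash
python3 -m handwheel '[[-0.02,0.8,0,0.06],[-0.13,1.9,0,0.14],[-0.35,3,0,0.23],[-0.68,4.21,0,0.32],[-1.06,5.22,0,0.4],[-1.64,6.42,0,0.5]]'; python3 -m handwheel '[[-0.07,1.34,0,0.1],[-0.27,2.66,0,0.2],[-0.6,3.96,0,0.3],[-1.06,5.22,0,0.4],[-1.64,6.42,0,0.5],[-2.34,7.57,0,0.6],[-2.34,7.57,0,0.6]]';  python3 - <<'E'
from h import *
s=observe();d=wcam(s,get_image("wrist"));cv2.imwrite("pics/w11.png",d["img"][:,:,::-1]);
t=get_image("side");crop(t,215,145,345,260,5,"side4.png");print(observe()["ft_force"])
E
```

```text
time: 13.5
eef_pos: [0.4611, -0.0821, 0.1604]
tool_rot: [-0.656, 3.072, -0.002]
ft_force: [1.4, -2.4, 0.2]
gripper_width: 0.0335
time: 14.2
eef_pos: [0.4516, -0.0022, 0.1604]
tool_rot: [0.276, 3.129, 0.0]
ft_force: [-0.1, -0.2, -0.7]
gripper_width: 0.0334
[ 0.55513054 -0.84766451 -0.38857772]
```

View pics/side4.png

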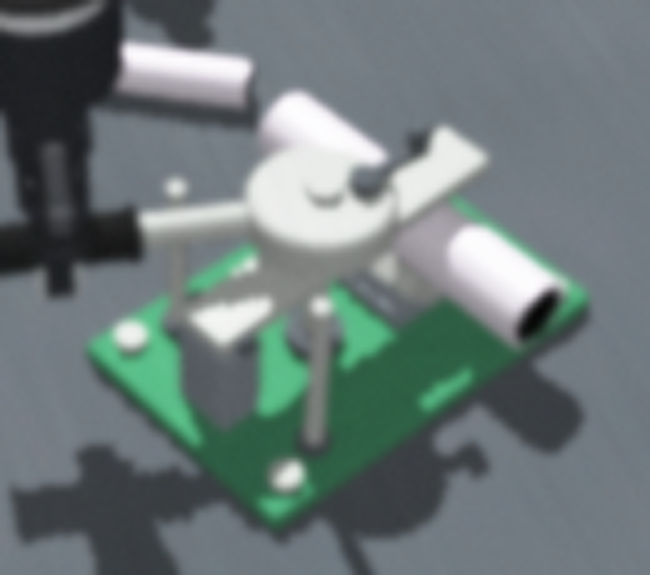

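```bash
python3 -m handwheel '[[0,-0.8,0,-0.06],[-0.1,-1.6,0,-0.12],[-0.27,-2.66,0,-0.2],[-0.52,-3.7,0,-0.28],[-0.85,-4.72,0,-0.36],[-1.28,-5.72,0,-0.44],[-1.64,-6.42,0,-0.5]]'; python3 -m handwheel '[[-0.02,-0.67,0,-0.05],[-0.07,-1.34,0,-0.1]]';python3 -m handwheel '[[-0.02,-0.67,0,-0.05],[-0.07,-1.34,0,-0.1]]'
```

```text
time: 15.0
eef_pos: [0.4566, -0.0688, 0.1604]
tool_rot: [-0.515, 3.098, 0.005]
ft_force: [1.1, 11.7, -0.1]
gripper_width: 0.0329
time: 15.2
eef_pos: [0.4614, -0.0809, 0.1604]
tool_rot: [-0.668, 3.068, 0.006]
ft_force: [1.3, 11.1, 1.3]
gripper_width: 0.0335
time: 15.4
eef_pos: [0.4676, -0.0927, 0.1604]
tool_rot: [-0.821, 3.031, 0.006]
ft_force: [1.8, 11.4, 1.9]
gripper_width: 0.0334
```

```bash
python3 -m handwheel '[[-0.02,-0.67,0,-0.05],[-0.07,-1.34,0,-0.1]]';python3 -m handwheel '[[-0.02,-0.67,0,-0.05]]';python3 -m handwheel '[[-0.02,-0.67,0,-0.05]]'
```

```text
time: 15.6
eef_pos: [0.4746, -0.1039, 0.1604]
tool_rot: [-0.971, 2.986, 0.006]
ft_force: [0.1, 10.9, 2.5]
gripper_width: 0.0333
time: 15.7
eef_pos: [0.4785, -0.1092, 0.1603]
tool_rot: [-1.046, 2.961, 0.006]
ft_force: [-1.2, 10.4, 2.4]
gripper_width: 0.0335
time: 15.8
eef_pos: [0.4827, -0.1142, 0.1603]
tool_rot: [-1.12, 2.934, 0.006]
ft_force: [-1.6, 11.1, 2.9]
gripper_width: 0.0332
```

```bash
python3 -m handwheel '[[-0.02,-0.67,0,-0.05]]';python3 -m handwheel '[[-0.02,-0.67,0,-0.05]]';python3 -m handwheel '[[-0.02,-0.67,0,-0.05]]'; python3 -m handwheel '[[-0.02,-0.6,0,-0.04],[-0.02,-0.6,0,-0.04]]'
```

```text
time: 15.9
eef_pos: [0.4871, -0.1191, 0.1602]
tool_rot: [-1.193, 2.906, 0.006]
ft_force: [-2.8, 9.7, 2.9]
gripper_width: 0.0333
time: 16.0
eef_pos: [0.4917, -0.1237, 0.1602]
tool_rot: [-1.265, 2.875, 0.007]
ft_force: [-3.2, 14.0, 5.9]
gripper_width: 0.0334
time: 16.1
eef_pos: [0.4958, -0.1271, 0.16]
tool_rot: [1.337, -2.843, -0.012]
ft_force: [-8.7, 21.6, 12.7]
gripper_width: 0.0335
time: 16.3
eef_pos: [0.4991, -0.13, 0.1596]
tool_rot: [1.392, -2.814, -0.017]
ft_force: [-10.6, 20.0, 13.1]
gripper_width: 0.0333
```

```bash
python3 -m handwheel '[[0,0.5,0,0.04],[0,0.5,0,0.04]]'; python3 - <<'E'
from h import *
s=observe();d=wcam(s,get_image("wrist"));cv2.imwrite("pics/w12.png",d["img"][:,:,::-1]);
t=get_image("side");crop(t,215,145,345,260,5,"side5.png");print(s["ft_force"],s["moment"])
E
```

```text
time: 16.5
eef_pos: [0.4955, -0.1271, 0.1597]
tool_rot: [1.332, -2.844, -0.013]
ft_force: [-7.8, 18.2, 7.4]
gripper_width: 0.0333
[-7.83580656 18.17414213  7.44976701] [ 3.57044748  1.69447781 -0.27046524]
```

View pics/side5.png

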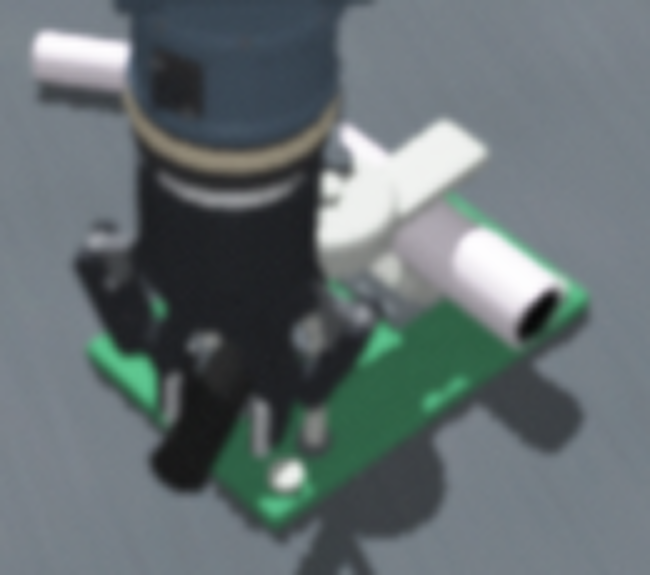

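View pics/w12.png

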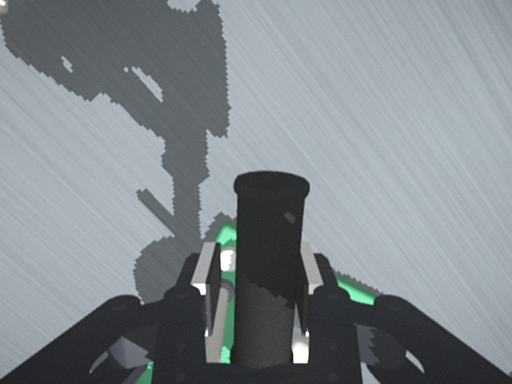

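```bash
python3 -m handwheel '[[0,0.6,0,0.04],[0,0.6,0,0.04]]'; python3 -m handwheel '[[-0.02,0.67,0,0.05],[-0.02,0.67,0,0.05]]';python3 -m handwheel '[[-0.02,0.67,0,0.05],[-0.02,0.67,0,0.05]]'
```

```text
time: 16.8
eef_pos: [0.4916, -0.1242, 0.1597]
tool_rot: [1.275, -2.87, -0.009]
ft_force: [-5.0, 12.4, 2.5]
gripper_width: 0.0336
time: 17.0
eef_pos: [0.4877, -0.1207, 0.16]
tool_rot: [1.201, -2.902, -0.003]
ft_force: [-3.2, 4.5, -2.6]
gripper_width: 0.0334
time: 17.2
eef_pos: [0.4842, -0.1165, 0.1604]
tool_rot: [-1.129, 2.932, -0.001]
ft_force: [-0.3, 0.5, 0.5]
gripper_width: 0.0332
```

The force rose to about 22 N and fell back smoothly to zero over about 0.15 rad as I eased off, which is how the springy stop should feel. I'll open, lift clear and check.

```bash
python3 -m handwheel '[[0,0.1,0,0],[0,0.1,0,0],[0,0.1,0,0],[0,0.1,-3,0],[0,0.1,-7,0],[2,0.1,-11,0],[6,0.1,-13,0],[11,0.1,-13,0],[16,0.1,-13,0],[20,0,-13,0]]' 0.25; python3 - <<'E'
from h import *
d=get_image("top");crop(d,220,115,330,240,4.8,"top6.png")
s=get_image("side");crop(s,215,145,345,260,5,"side6.png");print(observe()["ft_force"])
E
```

```text
time: 18.2
eef_pos: [0.334, -0.2509, 0.2907]
tool_rot: [-1.127, 2.932, -0.002]
ft_force: [0.7, -0.8, 0.3]
gripper_width: 0.0532
[-0.00409159  0.99219966  0.08541347]
```

View pics/top6.png

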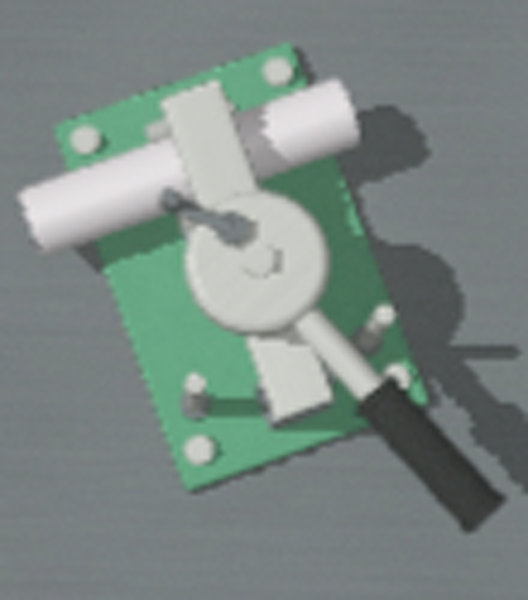

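View pics/side6.png

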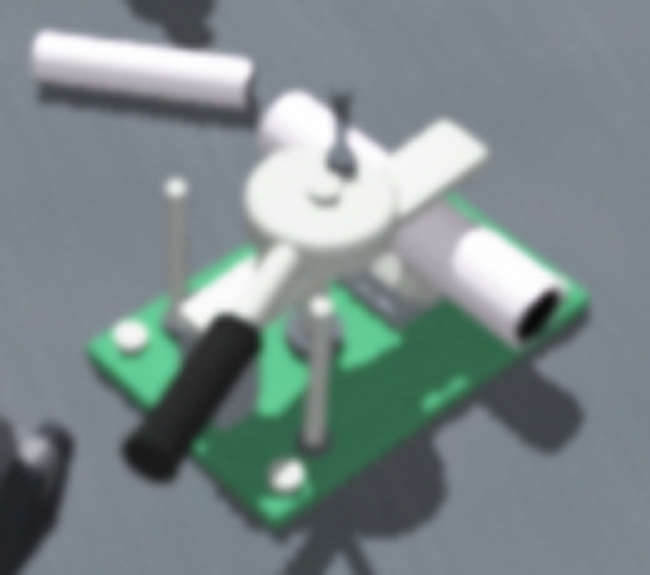

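```bash
python3 - <<'E'
from h import *
d=get_image("top");s=get_image("side")
from scipy.optimize import least_squares
def tri(a,b):
    a=np.array([220+a[0]/4.8,115+a[1]/4.8]);b=np.array([215+b[0]/5,145+b[1]/5])
    r=least_squares(lambda p:np.r_[np.array(proj(d,p))-a,np.array(proj(s,p))-b],[.66,0,.09]);return r.x.round(4),round(r.cost,2)
print("now",tri((162,105),(443,120)),tri((218,83),(488,151)))
print("before",tri((162,109),(443,137)),tri((215,87),(488,169)))
# range-based
for name,c in(("top",d),("side",s)):
    C=np.linalg.inv(c["camera_from_world"])
    for p in ((.667,.0),(.655,.003)):
        u,v=proj(c,(*p,.093));z=c["range_z"][int(v)-1:int(v)+2,int(u)-1:int(u)+2];z=np.median(z)
        print(name,(u,v),(C@[(u-c["cx"])/c["fx"]*z,-(v-c["cy"])/c["fy"]*z,-z,1])[:3].round(4))
f=lambda x,y,z:pt(d,220+x/4.8,115+y/4.8,z)
t=f(172,197,.14);p=f(238,229,.124);c=f(258,260,.118);g=f(432,455,.105);a=lambda v:np.arctan2(v[1],v[0])
print("lever rel",a(t-p)-a(c-g),"q",a(c-g)-X0)
E
```

```text
now (array([0.6713, 0.0268, 0.0954]), np.float64(0.4)) (array([ 0.6839, -0.0029,  0.0957]), np.float64(0.21))
before (array([0.6727, 0.027 , 0.0828]), np.float64(0.4)) (array([ 0.6861, -0.0015,  0.081 ]), np.float64(0.25))
top (np.float64(264.21833841796814), np.float64(138.44766877144158)) [ 0.667 -0.     0.093]
top (np.float64(262.93169969764216), np.float64(142.92766476392217)) [0.6551 0.003  0.0928]
side (np.float64(305.5735300745426), np.float64(176.8003522463407)) [0.6677 0.0012 0.0918]
side (np.float64(300.81432640999765), np.float64(177.07361630258413)) [0.6552 0.0035 0.0925]
lever rel 0.466087988569321 q 0.3887792248073777
```

```bash
python3 - <<'E'
from h import *
import workcell
d=get_image("top");a=cv2.imread("pics/top0.png");b=d["img"][:,:,::-1]
df=cv2.absdiff(a,b).max(2)
for n,(x,y) in dict(oil=(130,158),offcut=(398,143),spanner=(403,222),tubeL=(235,155),tubeR=(285,143)).items():print(n,df[y-15:y+15,x-15:x+15].mean() if n[0]!='t' else df[y-6:y+6,x-6:x+6].mean())
print(workcell.close_job())
E
```

```text
oil 1.8166666666666667
offcut 1.7855555555555556
spanner 1.6944444444444444
tubeL 1.7013888888888888
tubeR 1.7222222222222223
the job is handed in; nothing more can be done
None
```

The job is done and handed in after about 18 s of the 67 s allowed; the hand-in reports no verdict. I pushed the lever over to the loosening side, then backed the screw off with two anticlockwise strokes, with the jaws held loosely round the grip.

**Stop:** On the second stroke the force rose from about 11 N to about 22 N. It rose before the swing had reached the angle the first stroke passed freely, so this was the springy stop and not the handle's hard stop. I eased off straight away and the force fell smoothly to zero. The 22 N peak is more than a light touch. By the stated stiffness it is about 0.2 rad past first contact, so the strap peaked near 97 mm, short of the 99 mm limit.

**Last checks:**
- **Lever:** it measures about +0.45 rad, on the loosening side.
- **Strap tip:** triangulating from two views gave about 95 mm, up from 81–83 mm before. Depth readings a little inboard of the tip gave 92–93 mm, which disagrees by about 2 mm. That is within the calibration error and the strap's slope.
- **Other things:** the tube is still in its vee block. The spanner, oil bottle and offcut show no change in the top view.
- **Robot:** the arm is clear of everything.

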